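# Set out imaging chambers on a light panel

### The arm

A 6-joint arm with a two-finger parallel gripper is mounted at the origin on the work surface. World frame = base frame: x ahead of the robot, y to its left, z up, the work surface at z = 0. Lengths are in m, angles in rad, forces in N, time in s.
With the tool pointing down it reaches from about 0.35 to 0.975 m from the base axis. Payload 7.1 kg.
Tool frame: the origin (TCP) lies midway between the tips of the shut fingers; the grasp point (between the pads) lies 19 mm behind it; z points along the fingers, x is the direction in which the jaws open and shut, and the axes are right-handed (so a half turn about z gives the same grasp; the last joint's range is limited). The gripper opens to 88 mm and grips with 3 to 60 N. Pads are 20 mm wide; open, the fingers measure 115 mm over their backs; the gripper's body (75 mm by 178 mm) begins 61 mm behind the grasp point.
Start: joints at [-1.177, 0.423, 1.63, -0, 1.089, -0.019], TCP at [0.251, -0.572, 0.187] pointing down, gripper open.
Joint ranges: [-3, 3], [-0.9, 2.11], [0.09, 2.58], [-1.31, 4.45], [0.11, 2.69], [-2.54, 2.54]. Speed limits (rad/s): [2.39, 2.39, 3.01, 3.14, 3.14, 3.14].

### API

Orientations are given as a unit quaternion [w, x, y, z].
In Python, from station import move_pose, movel, movej, command_gripper, wait, inverse_kinematics, read_camera, camera_info, MotionError, job_done, get_time, get_joint_pos, get_qvel, get_effort, get_tcp_pos, get_ee_rot, get_ft_force, get_ft_torque, get_grip_width gives the robot as it stands. Calls block until the motion is done:
- move_pose(position, orientation): joint-space move of the TCP to a pose.
- movel(position, frame=None, v=0.15, until_force=None): straight line of the TCP; frame=None keeps the orientation; v is the mean speed in m/s. With until_force (N) it stops when the force on the tool has changed by that much, and returns True; else False.
- movej(angles): joint-space move.
- command_gripper(opening): opening from 0.0 (shut) to 1.0 (fully open); the grip force is fixed at half the most; returns when the fingers have stopped.
- wait(seconds).
- inverse_kinematics(position, orientation): joint angles nearest the present ones, or None.
- read_camera(name): name is "scene" or "side" or "wrist"; returns the picture (420x560x3 uint8, red, green, blue); there is no depth.
- camera_info(name): a dict with "intrinsics" (3x3 intrinsics, pixels), "T" (4x4, takes a point from camera to world coordinates); the wrist camera has in their place "tool_from_camera" (4x4, takes a point from camera to tool coordinates, whose origin is the TCP and whose axes are the tool frame's). Camera axes: x right, y up, looking along -z (the intrinsics and any distortion apply to the point x, -y, -z); pixel columns grow to the right and rows downward; lengths in m; the calibration is good to about 2 mm. A picture is of the moment at which its call begins: read the wrist's pose just before it. camera_info takes no time and is no camera call.
A pose or a line that the arm cannot do raises MotionError and nothing moves.
- job_done(): hands the job in, once; it reports no verdict.
Readings, each from a call of its own:
- get_time(): time.
- get_joint_pos(): joint angles.
- get_qvel(): joint speeds.
- get_effort(): joint torques, N m.
- get_tcp_pos(): TCP position.
- get_ee_rot(): TCP orientation.
- get_ft_force(): force on the tool from outside, world axes, zero at the start.
- get_ft_torque(): the same for the moment, N m.
- get_grip_width(): opening from 0.0 (shut) to 1.0 (fully open).
Only numpy, scipy, OpenCV 4.12 (cv2) and the standard library are available. Lean on these libraries where they do the work, as an engineer would, in place of code of your own. Each camera call takes 0.05 s, during which the arm holds its last target. There are 200 camera calls.

### The job

Get the light panel ready for a viewing session. First slide the dimmer all the way down to its near end, then take the dust cover off the panel and set it down squarely inside its corner-marked outline on the bench, and then stand every steel chamber upright inside a ring of its own size, one to a ring, with the dimmer still down. Only when all chambers are in place slide the dimmer up until the white line on its grip meets the brass mark; the round black loupe must also end up standing on the middle of its square rubber pad, and do not knock over the bottle or the jar.

Things in the scene. Friction and masses are not known exactly. Their poses are not given: they have to be found in the camera images.
- dimmer (a joint): slide of the dimmer grip along its track in m: 0 at the near end (the end towards the robot, fully down), 0.09 at the far end; stays where it is left, about 1.5 N to move
- dimmer_grip (a point): centre of the dimmer's black upright grip, 16 mm along the track, 26 mm across it and 36 mm tall, which stands on a white housing 150 x 66 x 16 mm fixed to the bench. This point is 18 mm above the grip's foot and 34.5 mm above the bench; x points along the track away from the robot (the way the joint value grows). The housing's middle is where the joint reads 0.045; a white line crosses the grip's top at its middle
- dimmer_mark (a point): brass mark, a small raised bar 3 x 12 x 3 mm lying across the housing's top beside the track (on its left seen from the robot); its x axis points along the track away from the robot. The grip is set right when it is level with the mark along x
- cover_grip (a point): dust cover of the light panel: an upside-down grey plastic tray 170 x 180 x 40 mm, 250 g, open below, with a black upright handle rib on top, 60 mm long (along x), 14 mm thick (along y) and 37 mm tall. This point is the middle of the handle, 64 mm above the cover's lower rim, 24 mm above the cover's flat top and 13 mm below the top of the rib, over the cover's centre; z up. At the start the cover rests on the panel, over the rings
- outline_centre (a point): centre, on the bench top, of the cover's parking outline: four flat black corner marks around a 176 x 188 mm rectangle, the long side along y; x and y are the rectangle's axes
- large_ring_1 (a point): centre of one of the two large black rings drawn on the white light panel (64 mm inside diameter, for a 56 mm chamber), on the panel's top face 4 mm above the bench; it lies in the row nearer the robot. The panel is a white slab 190 (x) x 200 (y) x 4 mm fixed to the bench; the large rings are 90 mm apart, the small ones 65 mm apart, and the two rows 83 mm apart; axes are the panel's
- large_ring_2 (a point): centre of one of the two large black rings drawn on the white light panel (64 mm inside diameter, for a 56 mm chamber), on the panel's top face 4 mm above the bench; it lies in the row nearer the robot. The panel is a white slab 190 (x) x 200 (y) x 4 mm fixed to the bench; the large rings are 90 mm apart, the small ones 65 mm apart, and the two rows 83 mm apart; axes are the panel's
- small_ring_1 (a point): centre of one of the three small black rings drawn on the white light panel (44 mm inside diameter, for a 36 mm chamber), on the panel's top face 4 mm above the bench; it lies in the row farther from the robot; axes are the panel's
- small_ring_2 (a point): centre of one of the three small black rings drawn on the white light panel (44 mm inside diameter, for a 36 mm chamber), on the panel's top face 4 mm above the bench; it lies in the row farther from the robot; axes are the panel's
- small_ring_3 (a point): centre of one of the three small black rings drawn on the white light panel (44 mm inside diameter, for a 36 mm chamber), on the panel's top face 4 mm above the bench; it lies in the row farther from the robot; axes are the panel's
- large_a_centre (a point): steel imaging chamber: a plain steel disc-shaped drum, 56 mm in diameter and 24 mm tall, with a round black glass window in its top, about 120 g, standing upright loose on the bench. This point is its centre, 12 mm above its underside; z is its axis. Absent in some starts.
- large_b_centre (a point): steel imaging chamber: a plain steel disc-shaped drum, 56 mm in diameter and 24 mm tall, with a round black glass window in its top, about 120 g, standing upright loose on the bench. This point is its centre, 12 mm above its underside; z is its axis. Absent in some starts.
- small_a_centre (a point): steel imaging chamber: a plain steel disc-shaped drum, 36 mm in diameter and 24 mm tall, with a round black glass window in its top, about 60 g, standing upright loose on the bench. This point is its centre, 12 mm above its underside; z is its axis. Absent in some starts.
- small_b_centre (a point): steel imaging chamber: a plain steel disc-shaped drum, 36 mm in diameter and 24 mm tall, with a round black glass window in its top, about 60 g, standing upright loose on the bench. This point is its centre, 12 mm above its underside; z is its axis. Absent in some starts.
- small_c_centre (a point): steel imaging chamber: a plain steel disc-shaped drum, 36 mm in diameter and 24 mm tall, with a round black glass window in its top, about 60 g, standing upright loose on the bench. This point is its centre, 12 mm above its underside; z is its axis. Absent in some starts.
- loupe_centre (a point): magnifying loupe: a black drum 46 mm in diameter and 36 mm tall with a thin aluminium band and a glass top, 90 g, standing loose on the bench. This point is its centre, 18 mm above its underside; z is its axis
- pad_centre (a point): centre of the top face of the square dark rubber pad for the loupe, 70 x 70 x 3 mm, fixed to the bench; this point is 3 mm above the bench
- bottle: bystander: amber glass bottle 60 mm in diameter, 150 mm tall, loose; origin at the centre of its underside, z up
- jar: bystander: clear plastic jar 48 mm in diameter, 60 mm tall, loose; origin at the centre of its underside, z up
Things that resemble listed ones, but are neither listed nor needed, are in the scene too. What is shaped like the part that bears dimmer but pink, purple or turquoise is not meant.

How it is judged:
On the way, in this order (a step that is already met when the one before it is completed fails the run):
1. the dimmer is all the way down (value of joint dimmer below 0.005 m), for 0.2 s.
2. the dust cover lies squarely in its outline (horizontal distance between cover_grip and outline_centre below 0.015 m and angle between the x axis of cover_grip and the x axis of outline_centre, either way round below 0.2 rad and height (world z) of cover_grip below 0.071 m), for 0.3 s.
3. every chamber stands in a ring of its own size, with the dimmer still down ((horizontal distance between large_a_centre and large_ring_1 below 0.006 m or horizontal distance between large_a_centre and large_ring_2 below 0.006 m) and angle between each of large_a_centre, large_b_centre, small_a_centre, small_b_centre, small_c_centre's own z axis and vertical below 0.15 rad and height (world z) of each of large_a_centre, large_b_centre, small_a_centre, small_b_centre, small_c_centre below 0.022 m and (horizontal distance between large_b_centre and large_ring_1 below 0.006 m or horizontal distance between large_b_centre and large_ring_2 below 0.006 m) and (horizontal distance between small_a_centre and small_ring_1 below 0.006 m or horizontal distance between small_a_centre and small_ring_2 below 0.006 m or horizontal distance between small_a_centre and small_ring_3 below 0.006 m) and (horizontal distance between small_b_centre and small_ring_1 below 0.006 m or horizontal distance between small_b_centre and small_ring_2 below 0.006 m or horizontal distance between small_b_centre and small_ring_3 below 0.006 m) and (horizontal distance between small_c_centre and small_ring_1 below 0.006 m or horizontal distance between small_c_centre and small_ring_2 below 0.006 m or horizontal distance between small_c_centre and small_ring_3 below 0.006 m) and value of joint dimmer below 0.007 m), for 0.3 s.
4. the dimmer is at the brass mark (x of dimmer_grip in the frame of dimmer_mark between -0.005 and 0.005 m), for 0.2 s.
At the end, for the whole second after the job is handed in: every chamber present stands upright on the panel within 6 mm of the centre of a ring of its own size; the cover lies flat within 15 mm and 0.2 rad of its outline; the dimmer is within 5 mm of the brass mark; the loupe stands upright on its pad within 12 mm of the centre (all of step 2 and all of step 4 and (horizontal distance between large_a_centre and large_ring_1 below 0.006 m or horizontal distance between large_a_centre and large_ring_2 below 0.006 m) and angle between each of large_a_centre, large_b_centre, small_a_centre, small_b_centre, small_c_centre, loupe_centre's own z axis and vertical below 0.15 rad and height (world z) of each of large_a_centre, large_b_centre, small_a_centre, small_b_centre, small_c_centre below 0.022 m and (horizontal distance between large_b_centre and large_ring_1 below 0.006 m or horizontal distance between large_b_centre and large_ring_2 below 0.006 m) and (horizontal distance between small_a_centre and small_ring_1 below 0.006 m or horizontal distance between small_a_centre and small_ring_2 below 0.006 m or horizontal distance between small_a_centre and small_ring_3 below 0.006 m) and (horizontal distance between small_b_centre and small_ring_1 below 0.006 m or horizontal distance between small_b_centre and small_ring_2 below 0.006 m or horizontal distance between small_b_centre and small_ring_3 below 0.006 m) and (horizontal distance between small_c_centre and small_ring_1 below 0.006 m or horizontal distance between small_c_centre and small_ring_2 below 0.006 m or horizontal distance between small_c_centre and small_ring_3 below 0.006 m) and horizontal distance between loupe_centre and pad_centre below 0.012 m and height (world z) of loupe_centre below 0.027 m); the robot touches nothing.
It fails at once if the bottle or the jar is knocked over (angle between any of bottle, jar's own z axis and vertical above 0.6 rad).
Of large_a, large_b, small_a, small_b, small_c only 3 to 5 are there at a start; the rules pass over those that are not, and their reading is None.
At some moment in a run one of large_a, large_b, small_a, small_b, small_c, loupe may be knocked a few centimetres aside while the robot is not near it.
It also fails if it takes over 210 s, if anything falls off the work surface, if the arm or the gripper's body presses on something with over 40 N, if the wrist force passes 120 N, or if a joint passes its speed limit or range.

## Working session

There is one attempt and no reset: what is moved stays moved. The work goes in short steps, each a Python script; the robot and the scene stay as the last script left them, time stands still between calls to the robot, and variables do not carry over. Pictures are saved under pics/ and viewed, about 12 in all and at most 16, crops included, and the job is handed in when it is done.

```bash
ls; mkdir -p pics
python3 - <<'E'
from station import *
import cv2,numpy as np
np.set_printoptions(precision=4,suppress=True)
for n in("scene","side","wrist"):
    cv2.imwrite(f"pics/{n}0.png",read_camera(n)[:,:,::-1]); print(n,camera_info(n))
print(get_time(),get_ee_rot(),get_tcp_pos())
E
```

```text
pics
scene {'intrinsics': array([[516.1238,   0.    , 280.201 ],
       [  0.    , 516.1238, 207.9121],
       [  0.    ,   0.    ,   1.    ]]), 'T': array([[ 0.8556, -0.3754,  0.3564,  0.9918],
       [ 0.5175,  0.6364, -0.572 , -0.8445],
       [-0.0121,  0.6738,  0.7388,  1.0416],
       [ 0.    ,  0.    ,  0.    ,  1.    ]])}
side {'intrinsics': array([[470.141 ,   0.    , 274.4438],
       [  0.    , 470.141 , 208.9168],
       [  0.    ,   0.    ,   1.    ]]), 'T': array([[-0.9033,  0.3198, -0.2859,  0.1593],
       [-0.429 , -0.6849,  0.589 ,  0.6464],
       [-0.0074,  0.6547,  0.7558,  1.0295],
       [ 0.    ,  0.    ,  0.    ,  1.    ]])}
wrist {'intrinsics': array([[328.0363,   0.    , 280.8616],
       [  0.    , 328.0363, 208.6374],
       [  0.    ,   0.    ,   1.    ]]), 'tool_from_camera': array([[ 1.    ,  0.0008, -0.0005, -0.    ],
       [ 0.0006, -0.963 , -0.2697, -0.0756],
       [-0.0007,  0.2697, -0.963 , -0.1975],
       [ 0.    ,  0.    ,  0.    ,  1.    ]])}
0.15 [-0.0003  0.837  -0.5472 -0.0005] [ 0.2506 -0.5721  0.1867]
```

View pics/scene0.png

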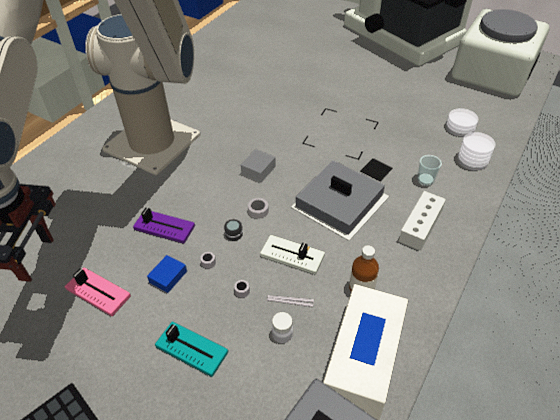

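View pics/side0.png

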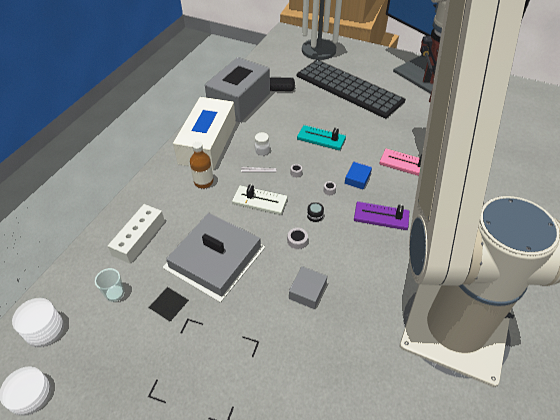

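Candidates: the white dimmer (scene 292,253) is the one meant; the pink (97,290), purple (163,224) and turquoise (191,348) ones are excluded by colour. There are three chambers: a large one at (258,207) and small ones at (207,259) and (242,287). The loupe is at (233,229), the pad at (376,169), the outline around (340,134), the jar at (429,170) and the bottle at (366,265). I'll confirm these in enlarged crops.

Run:
```python
import cv2
a=cv2.imread("pics/scene0.png")[95:305,185:465]
cv2.imwrite("pics/scene0c.png",cv2.resize(a,(784,588),interpolation=cv2.INTER_CUBIC))
a=cv2.imread("pics/side0.png")[155:420,135:345]
cv2.imwrite("pics/side0c.png",cv2.resize(a,None,fx=2.25,fy=2.25,interpolation=cv2.INTER_CUBIC))
```

```text
(no output)
```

View pics/scene0c.png

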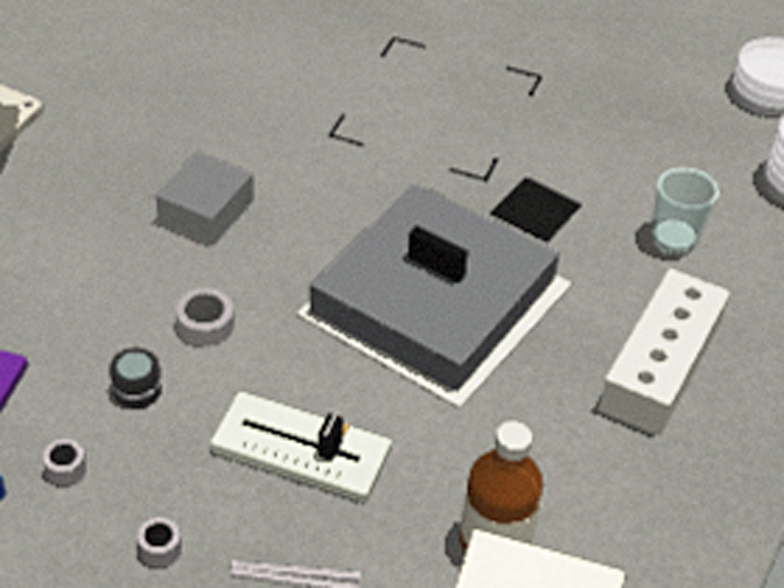

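View pics/side0c.png

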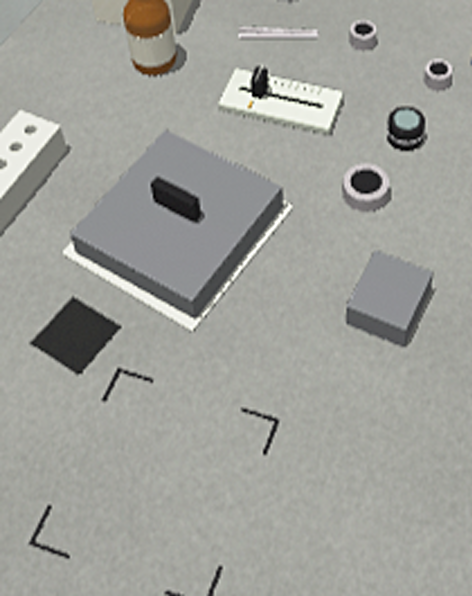

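```bash
cat > h.py <<'E'
from station import *
import cv2,numpy as np
np.set_printoptions(precision=4,suppress=True)
from scipy.spatial.transform import Rotation as R
def ray(name,uv,T=None):
    ci=camera_info(name); K=ci["intrinsics"]
    if T is None: T=ci["T"]
    uv=np.atleast_2d(np.array(uv,float)); n=np.c_[uv,np.ones(len(uv))]@np.linalg.inv(K).T
    return T[:3,3],(n*[1,-1,-1])@T[:3,:3].T
def pt(name,uv,z,T=None):
    o,d=ray(name,uv,T); s=(z-o[2])/d[:,2]
    return (o+d*s[:,None])
def wristT():
    q=get_ee_rot(); M=np.eye(4); M[:3,:3]=R.from_quat(np.r_[q[1:],q[0]]).as_matrix(); M[:3,3]=get_tcp_pos()
    return M@camera_info("wrist")["tool_from_camera"]
def shot(fn):
    T=wristT(); im=read_camera("wrist")[:,:,::-1]; cv2.imwrite(f"pics/{fn}.png",im); np.save(f"pics/{fn}.npy",T); return im,T
def quat(a):  # tool down, jaw axis (tool x) at world angle a
    m=np.array([[np.cos(a),np.sin(a),0],[np.sin(a),-np.cos(a),0],[0,0,-1]])
    q=R.from_matrix(m).as_quat(); return np.r_[q[3],q[:3]]
E
python3 - <<'E'
from h import *
sc=lambda p:np.array(p,float)/2.8+[185,95]
sd=lambda p:np.array(p,float)/2.25+[135,155]
P={'outline':([(392,39),(541,77),(488,180),(332,131)],[(118,370),(278,422),(212,598),(32,543)],0),
'panel':([(301,313),(460,403),(570,284)],[(292,208),(66,250),(193,328)],.004),
'pad':([(530,179),(580,206),(546,241),(491,211)],[(121,326),(75,297),(31,341),(80,374)][::1],.003),
'large':([(205,309)],[(367,183)],.024),'smalls':([(64,455),(159,536)],[(438,69),(363,31)],.024),
'loupe':([(135,365)],[(406,122)],.036),
'housing':([(240,393),(391,441),(369,488),(212,437)],[(343,95),(237,67),(219,100),(333,126)],.0165),
'coverrib':([(411,229),(466,256)],[(200,208),(153,179)],.081),
'covertop':([(420,187),(557,258),(461,362),(312,289)],[(193,303),(73,238),(168,132),(284,188)],.044),
'griptop':([(333,417)],[(260,70)],.0525),'jar':([(676,238)],[],0),'bottlecap':([(513,435)],[],.15)}
for k,(a,b,z) in P.items():
    print(k,z);print(pt("scene",sc(a),z)[:,:2].round(3).tolist())
    if b: print(pt("side",sd(b),z)[:,:2].round(3).tolist())
E
```

```text
outline 0
[[0.388, 0.416], [0.568, 0.439], [0.591, 0.249], [0.408, 0.235]]
[[0.588, 0.251], [0.406, 0.231], [0.384, 0.412], [0.564, 0.442]]
panel 0.004
[[0.518, -0.021], [0.7, -0.043], [0.727, 0.148]]
[[0.512, -0.018], [0.723, 0.148], [0.539, 0.175]]
pad 0.003
[[0.63, 0.27], [0.692, 0.258], [0.682, 0.193], [0.615, 0.205]]
[[0.612, 0.206], [0.679, 0.196], [0.691, 0.263], [0.621, 0.274]]
large 0.024
[[0.445, -0.079]]
[[0.44, -0.076]]
smalls 0.024
[[0.433, -0.288], [0.552, -0.316]]
[[0.431, -0.288], [0.549, -0.312]]
loupe 0.036
[[0.434, -0.179]]
[[0.431, -0.175]]
housing 0.0165
[[0.526, -0.145], [0.67, -0.123], [0.678, -0.178], [0.531, -0.201]]
[[0.528, -0.2], [0.676, -0.186], [0.669, -0.124], [0.517, -0.146]]
coverrib 0.081
[[0.589, 0.065], [0.649, 0.059]]
[[0.578, 0.075], [0.646, 0.063]]
covertop 0.044
[[0.553, 0.159], [0.713, 0.136], [0.691, -0.031], [0.53, -0.02]]
[[0.539, 0.166], [0.703, 0.15], [0.686, -0.031], [0.519, -0.014]]
griptop 0.0525
[[0.626, -0.151]]
[[0.628, -0.164]]
jar 0
[[0.794, 0.267]]
bottlecap 0.15
[[0.791, -0.164]]
```

Run:
```python
from h import *
move_pose([0.53,-0.19,0.20],quat(0.13))
shot("w1"); print(get_time(),get_joint_pos())
im=cv2.imread("pics/w1.png"); cv2.imwrite("pics/w1b.png",cv2.resize(im,(800,600),interpolation=cv2.INTER_CUBIC))
```

```text
1.925 [-0.367   0.3179  1.7575 -0.0002  1.0662 -0.4952]
```

View pics/w1b.png

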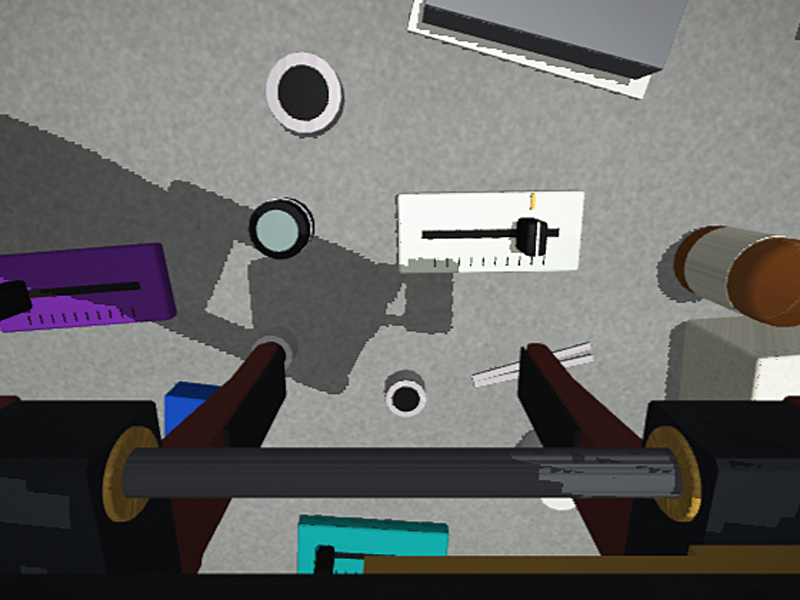

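Run:
```python
from h import *
T=np.load("pics/w1.npy"); s=560/800
f=lambda p,z:pt("wrist",np.array(p)*s,z,T)[:,:2]
h=f([(398,194),(584,192),(580,270),(399,273)],.0165); print(h,h.mean(0)); u=h[1]+h[2]-h[0]-h[3]; yaw=np.arctan2(u[1],u[0]); u/=np.linalg.norm(u);print(yaw)
for n,p,z in(("mark",(533,201),.0195),("grip",(537,236),.0525),("slot0",(422,234),.0165),("slot1",(560,233),.0165)):
    q=f([p],z)[0]; print(n,q,(q-h.mean(0))@u+.045)
print("large",f([(303,93)],.024),"small",f([(406,399)],.024),"loupe",f([(277,228)],.036))
im=cv2.imread("pics/w1.png")[125:200,270:420]; cv2.imwrite("pics/w1c.png",cv2.resize(im,None,fx=5,fy=5,interpolation=cv2.INTER_CUBIC))
```

```text
[[ 0.5223 -0.1382]
 [ 0.6686 -0.1178]
 [ 0.68   -0.1802]
 [ 0.5312 -0.2019]] [ 0.6005 -0.1595]
0.14152241674979055
mark [ 0.629  -0.1298] 0.07737828581087966
grip [ 0.6277 -0.1532] 0.07280762107374518
slot0 [ 0.5457 -0.1673] -0.01041890321734238
slot1 [ 0.6568 -0.1522] 0.1017540435601163
large [[ 0.4437 -0.0745]] small [[ 0.5515 -0.3121]] loupe [[ 0.4333 -0.1743]]
```

View pics/w1c.png

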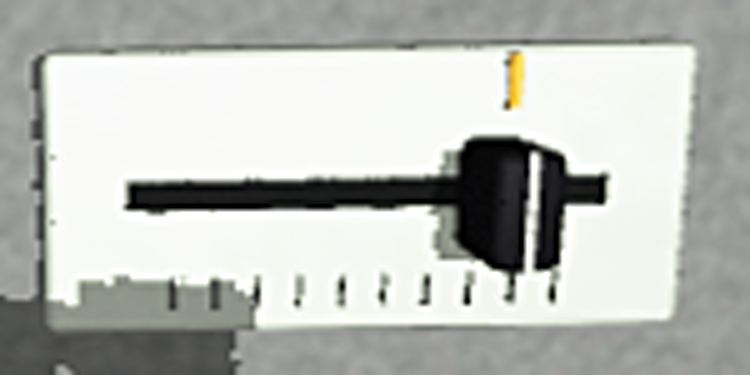

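Run:
```python
from h import *
T=np.load("pics/w1.npy")
g=pt("wrist",[(377.2,167)],.0525,T)[0,:2]; m=pt("wrist",[(372.8,141)],.0195,T)[0,:2]; print(g,m)
yaw=.1415;u=np.array([np.cos(yaw),np.sin(yaw)]); print((g-m)@u)
move_pose([*g,.12],quat(yaw)); movel([*g,.025]); command_gripper(0.0); print(get_grip_width()*.088)
f=movel([*(g-.085*u),.025],v=.04,until_force=12); p=get_tcp_pos(); print(f,p,(p[:2]-g)@u,get_ft_force())
command_gripper(0.5); movel([*p[:2],.16]); 
# look at everything near the dimmer & small chambers
move_pose([0.60,-0.22,0.22],quat(yaw)); shot("w2"); print(get_time())
im=cv2.imread("pics/w2.png"); cv2.imwrite("pics/w2b.png",cv2.resize(im,(800,600),interpolation=cv2.INTER_CUBIC))
```

```text
[ 0.6295 -0.1549] [ 0.6287 -0.1302]
-0.002756604496964577
0.00020778639949252132
False [ 0.5455 -0.1668  0.025 ] -0.0848329579127986 [ 0.1638 -0.7296 -0.0916]
9.3167
```

View pics/w2b.png

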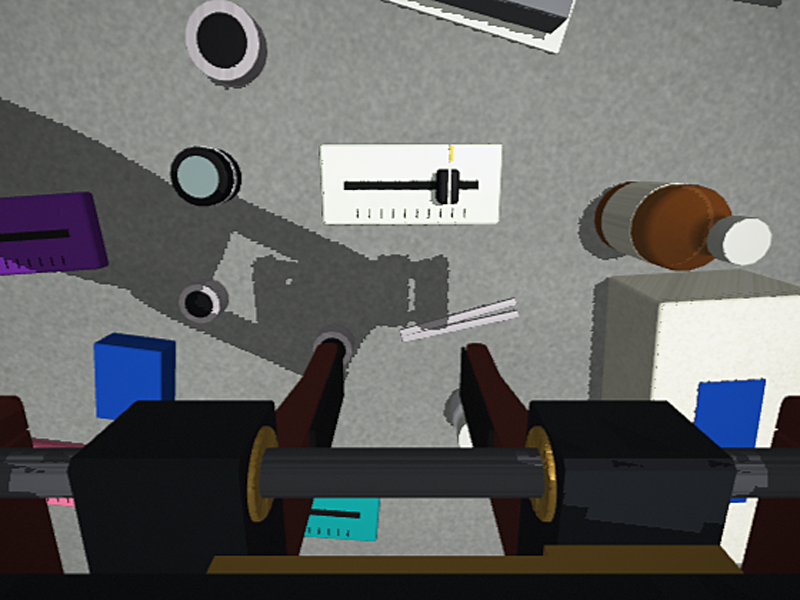

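The gripper shut on nothing and the grip still stands beside the mark (452,187 against mark 451,153). I'll re-measure and look at it between the fingers.

Run:
```python
from h import *
T=np.load("pics/w2.npy");s=.7
f=lambda p,z:pt("wrist",np.array([p])*s,z,T)[0,:2]
g=f((453,187),.0525);print("grip",g,"mark",f((451,153),.0195),"housing",f((321,144),.0165),f((502,145),.0165),f((499,223),.0165),f((323,223),.0165))
print("small2",f((200,302),.024),"large",f((222,40),.024),"loupe",f((198,177),.036))
yaw=.1415
command_gripper(1.0); print(get_grip_width())
move_pose([*g,.12],quat(yaw)); movel([*g,.025]); print(get_tcp_pos(),get_ee_rot(),get_ft_force())
a,_=shot("w3a"); command_gripper(0.0); print(get_grip_width(),get_time()); wait(.3); b,_=shot("w3b"); print(get_grip_width())
cv2.imwrite("pics/w3.png",cv2.resize(np.hstack([a,b])[60:400],None,fx=.71,fy=.71))
```

```text
grip [ 0.6315 -0.1554] mark [ 0.629  -0.1301] housing [ 0.5237 -0.1378] [ 0.6692 -0.1181] [ 0.6791 -0.1802] [ 0.5314 -0.2011]
small2 [ 0.4328 -0.2832] large [ 0.4441 -0.0741] loupe [ 0.4335 -0.1763]
1.0020122481316356
[ 0.6324 -0.156   0.0262] [0.0003 0.9975 0.0705 0.0009] [-0.3563 -0.6425  0.705 ]
0.0010538230677125207 12.875
0.008011327256330076
```

View pics/w3.png

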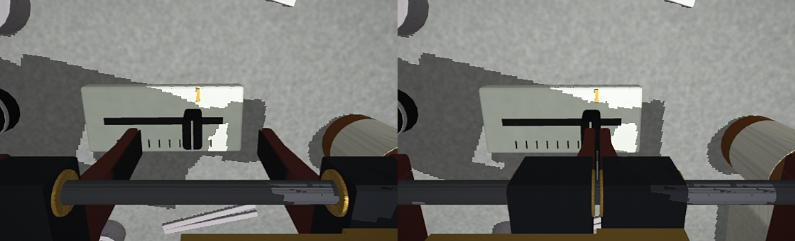

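Run:
```python
from h import *
s=read_camera("scene")[:,:,::-1][130:330,200:400]; d=read_camera("side")[:,:,::-1][100:300,180:380]
a=cv2.imread("pics/w3a.png")[150:350,180:380];b=cv2.imread("pics/w3b.png")[150:350,180:380]
m=np.vstack([np.hstack([s,d]),np.hstack([a,b])]); cv2.imwrite("pics/m4.png",cv2.resize(m,(600,600),interpolation=cv2.INTER_CUBIC))
print(get_tcp_pos(),get_time())
```

```text
[ 0.6315 -0.1554  0.025 ] 13.325
```

View pics/m4.png

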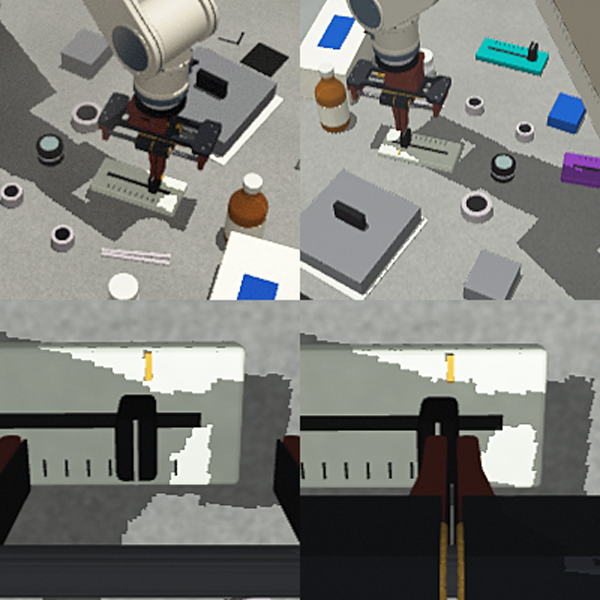

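Both fingers shut above the grip's top, so the grasp height was wrong. I'll check height by touching the bench with the shut fingers.

Run:
```python
from h import *
p=get_tcp_pos(); movel([p[0],p[1],.12])
print(get_grip_width(),get_tcp_pos()-p)
movel([.50,-.235,.12]); movel([.50,-.235,.05]); print(get_tcp_pos(),get_joint_pos(),get_ft_force())
print(movel([.50,-.235,-.008],v=.03,until_force=5)); print(get_tcp_pos(),get_ft_force())
a,_=shot("w5"); s=read_camera("scene")[:,:,::-1][130:330,200:400]
movel([.50,-.235,.12])
m=np.hstack([s,a[150:350,180:380]]); cv2.imwrite("pics/m5.png",cv2.resize(m,(800,400),interpolation=cv2.INTER_CUBIC))
```

```text
0.0034433650579229823 [-0.0006  0.0002  0.0943]
[ 0.5005 -0.2349  0.0502] [-0.4604  0.5161  1.873   0.      0.7524 -0.6024] [-0.4035  0.9459  0.3305]
False
[ 0.5001 -0.235  -0.0079] [-0.2768  0.5707  0.48  ]
```

View pics/m5.png

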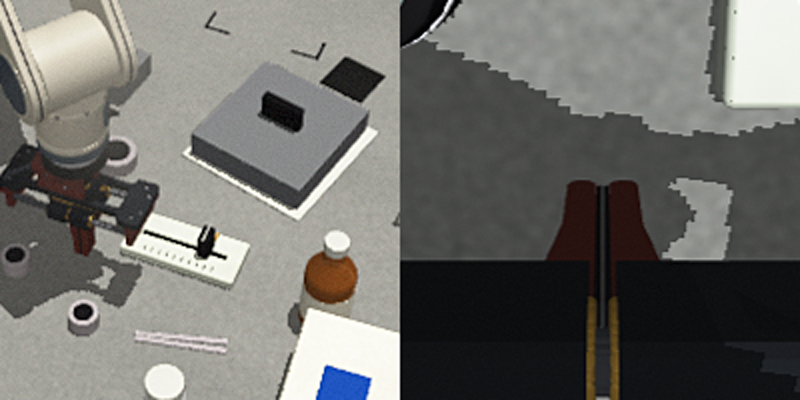

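No contact at a reported z of -0.008, so the reported TCP sits lower than the real fingertips. I'll find the offset.

Run:
```python
from h import *
movel([.50,-.235,.0])
print(movel([.50,-.235,-.06],v=.02,until_force=5)); print(get_tcp_pos(),get_ft_force())
wait(.2); print(get_tcp_pos(),get_ft_force(),get_grip_width())
movel([.50,-.235,.10]); print(get_time())
```

```text
True
[ 0.5   -0.235 -0.035] [-0.2063  0.6459  6.0442]
[ 0.5   -0.235 -0.035] [-0.5413  0.7883  6.7109] 0.008379815033658651
23.0167
```

The fingertips end 35 mm short of the nominal TCP. The wrist-camera measurements agree with the scene and side cameras, so only the tip is offset. From here on I'll work in tip heights.

```bash
cat >> h.py <<'E'
OFF=.035
def go(xy,tip,a): move_pose([*xy,tip-OFF],quat(a))
def lin(xy,tip,v=.15,**k): return movel([*xy,tip-OFF],v=v,**k)
def tip(): return get_tcp_pos()+[0,0,OFF]
E
python3 - <<'E'
from h import *
g=np.array([.6295,-.1552]);yaw=.1415;u=np.array([np.cos(yaw),np.sin(yaw)])
command_gripper(1.0)
go(g,.14,yaw); print(lin(g,.023,until_force=10)); command_gripper(0.0); print(get_grip_width()*88,tip())
f=lin(g-.083*u,.023,v=.04,until_force=12); p=tip(); print(f,p,(p[:2]-g)@u,get_ft_force(),get_grip_width()*88)
command_gripper(0.6); lin(p[:2],.16); command_gripper(1.0)
go((.60,-.20),.26,yaw); im,_=shot("w6"); print(get_time())
cv2.imwrite("pics/w6b.png",cv2.resize(im,(800,600),interpolation=cv2.INTER_CUBIC))
E
```

```text
False
15.67472856573918 [ 0.6292 -0.1552  0.0229]
True [ 0.554  -0.1663  0.0229] -0.07635343673412495 [1.1936 0.3054 2.911 ] 16.22924536029585
31.9
```

View pics/w6b.png

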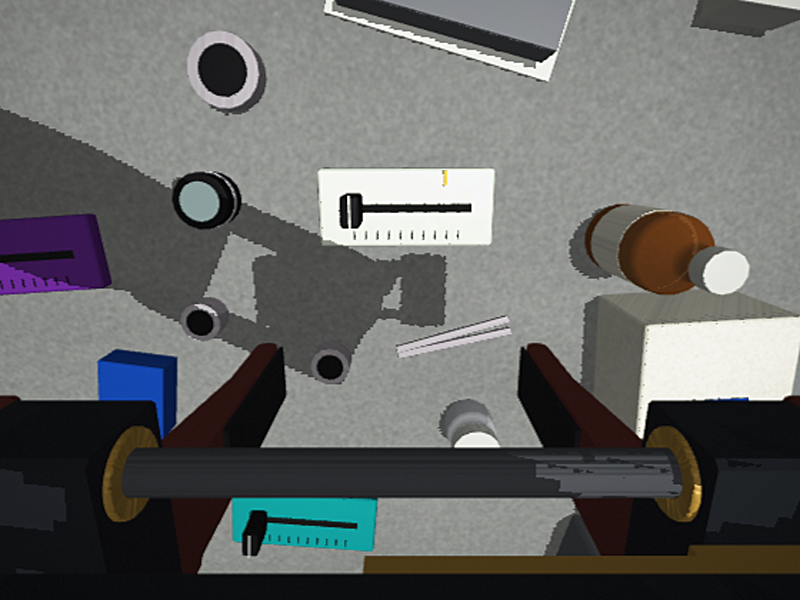

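The dimmer is at its near end (grip 350,211). Next the cover.

Run:
```python
from h import *
go((.64,.065),.30,np.pi/2-.12); im,_=shot("w7"); print(get_time(),get_joint_pos())
cv2.imwrite("pics/w7b.png",cv2.resize(im,(800,600),interpolation=cv2.INTER_CUBIC))
```

```text
33.0 [ 0.0813  0.3774  1.5147 -0.0003  1.251  -1.3671]
```

View pics/w7b.png

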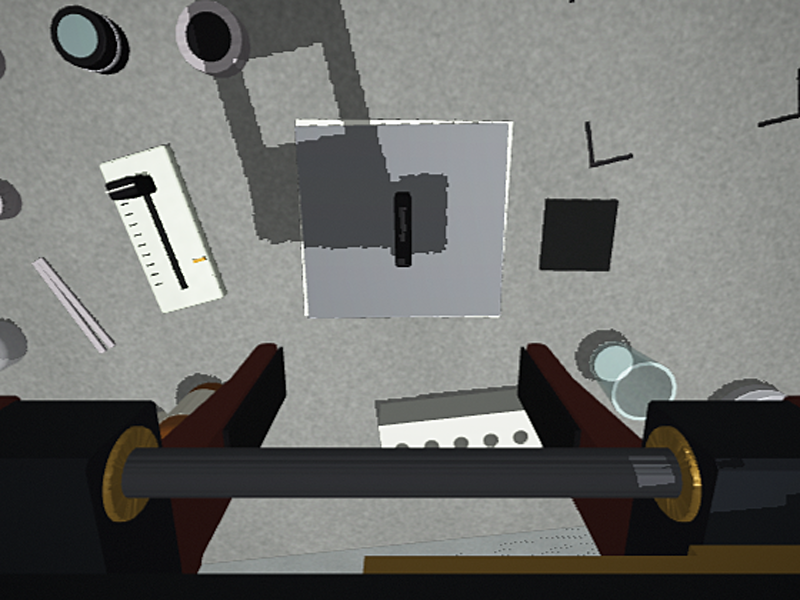

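Run:
```python
from h import *
T=np.load("pics/w7.npy")
f=lambda p,z:pt("wrist",np.array(p)*.7,z,T)[:,:2]
c=f([(299,124),(511,122),(500,316),(306,317)],.044); print(c,c.mean(0)); print(np.linalg.norm(c-np.roll(c,1,0),axis=1))
for i,j in((0,3),(1,2)): d=c[j]-c[i]; print(np.arctan2(d[1],d[0]))
for i,j in((0,1),(3,2)): d=c[j]-c[i]; print(np.arctan2(-d[0],d[1]))
print("rib",f([(403,194),(403,266)],.081)); print("panel",f([(295,120),(513,121)],.004))
print("pad",f([(546,198),(618,200),(609,271),(541,270)],.003).mean(0)); print("mark",f([(199,259)],.0195))
print("outl",f([(593,165),(799,116)],0))
```

```text
[[ 0.523  -0.0071]
 [ 0.5431  0.1694]
 [ 0.7124  0.1491]
 [ 0.6913 -0.0312]] [0.6175 0.0701]
[0.17   0.1776 0.1705 0.1815]
-0.1425043864128262
-0.11938575675613745
-0.11343042438943725
-0.11650544544907007
rib [[0.5886 0.0727]
 [0.6464 0.0656]]
panel [[ 0.5149 -0.0179]
 [ 0.5401  0.1804]]
pad [0.6532 0.2381]
mark [[ 0.6285 -0.1288]]
outl [[0.5883 0.2542]
 [0.5677 0.4432]]
```

Run:
```python
from h import *
c=np.array([.6175,.0695]);a=np.pi/2-.123; o=np.array([.487,.335]);b=np.pi/2+.115
go(c,.15,a); print(lin(c,.051,until_force=10)); command_gripper(0.0); print(get_grip_width()*88)
lin(c,.15); print("held",get_grip_width()*88,get_ft_force())
go(o,.15,b); lin(o,.07); print(lin(o,.042,v=.03,until_force=6),tip()); 
command_gripper(0.4); lin(o,.17); command_gripper(1.0)
go((.55,.30),.28,b); shot("w8")
go((.62,.06),.30,np.pi/2-.123); shot("w9"); print(get_time())
a8=cv2.imread("pics/w8.png");a9=cv2.imread("pics/w9.png")
cv2.imwrite("pics/w89.png",np.hstack([cv2.resize(a8[:400],None,fx=.714,fy=.714),cv2.resize(a9[:400],None,fx=.714,fy=.714)]))
cv2.imwrite("pics/w9b.png",cv2.resize(a9[20:300,130:440],None,fx=2.5,fy=2.5,interpolation=cv2.INTER_CUBIC)[:600])
```

```text
False
14.05294711513236
held 13.847430577017235 [ 0.32   -0.323  -1.8846]
True [0.4868 0.3349 0.0467]
43.0833
```

View pics/w89.png

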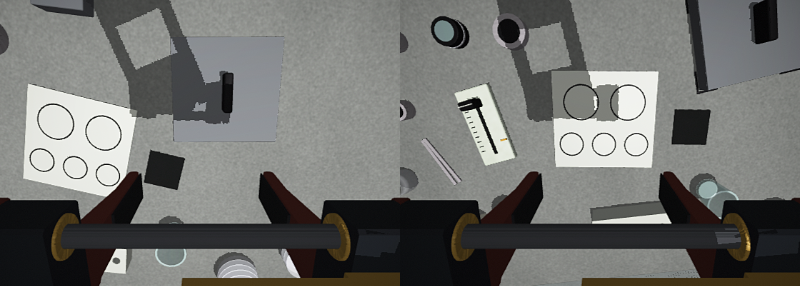

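Cover is in the outline and the rings are exposed. I'll measure the cover and fit the rings.

Run:
```python
from h import *
T=np.load("pics/w8.npy"); c=pt("wrist",np.array([(173,37),(284,37),(276,142),(174,141)])/.714,.04,T)[:,:2]; print("cover",c.mean(0)); d=c[3]+c[2]-c[0]-c[1]; print(np.arctan2(d[1],d[0]), c.tolist())
for n in("w9","w8"):
    T=np.load(f"pics/{n}.npy"); im=cv2.imread(f"pics/{n}.png",0)
    b=cv2.adaptiveThreshold(cv2.resize(im,None,fx=3,fy=3,interpolation=cv2.INTER_CUBIC),255,cv2.ADAPTIVE_THRESH_MEAN_C,cv2.THRESH_BINARY_INV,31,12)
    cs,_=cv2.findContours(b,cv2.RETR_LIST,cv2.CHAIN_APPROX_NONE)
    for k in cs:
        if len(k)<100: continue
        w=pt("wrist",(k[:,0,:]+.5)/3-.5,.004,T)[:,:2].astype(np.float32)
        (x,y),(p,q),_=cv2.fitEllipse(w)
        if .038<p<.075 and q/p<1.12: print(n,round(x,4),round(y,4),round(p,4),round(q,4),len(k))
```

```text
cover [0.4873 0.3368]
0.10969790596371187 [[0.41315361317438426, 0.24087877517846015], [0.39338360812284495, 0.41417330516819295], [0.561983841128159, 0.43567569592093236], [0.5806376334969331, 0.2563927228107558]]
w9 0.6747 0.127 0.0436 0.0438 255
w9 0.6661 0.0625 0.0436 0.044 256
w9 0.6577 -0.002 0.0437 0.0438 258
w9 0.6747 0.1269 0.0492 0.0492 286
w9 0.6661 0.0624 0.0493 0.0493 289
w9 0.6576 -0.0021 0.0491 0.0493 291
w9 0.6522 0.2368 0.0691 0.0694 485
w9 0.5774 0.0272 0.0604 0.0631 621
w8 0.8486 0.2669 0.0525 0.0555 323
w8 0.6747 0.1267 0.0436 0.0437 250
w8 0.6746 0.1266 0.0489 0.0494 286
w8 0.6662 0.0621 0.0435 0.0437 257
w8 0.6662 0.0622 0.0492 0.0495 289
w8 0.6516 0.2379 0.0683 0.0689 453
w8 0.6577 -0.0024 0.0436 0.0438 261
w8 0.6577 -0.0023 0.0491 0.0494 291
w8 0.5897 0.1177 0.0636 0.0639 398
w8 0.5897 0.1178 0.069 0.0692 430
w8 0.5779 0.0284 0.0636 0.0638 408
w8 0.5779 0.0284 0.0691 0.0693 446
```

View pics/w9b.png

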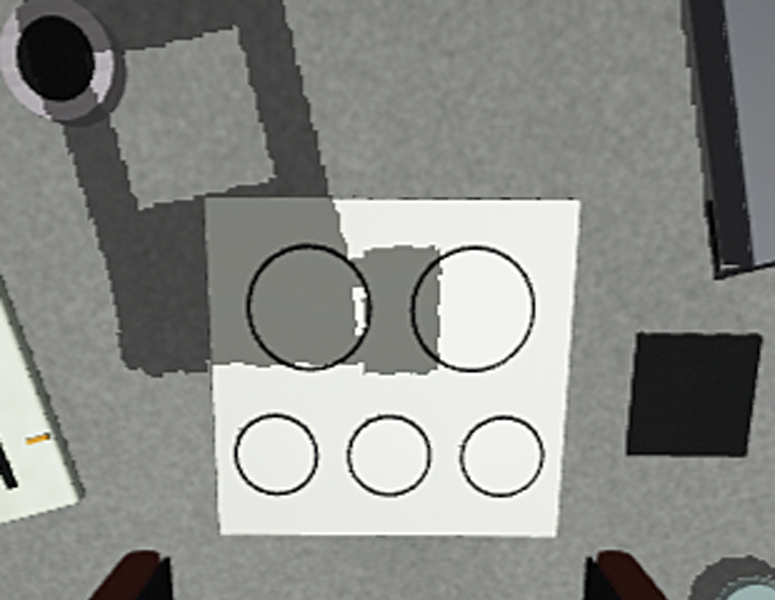

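```bash
cat >> h.py <<'E'
def circles(fn,z,lo,hi,near,r):
    T=np.load(f"pics/{fn}.npy"); im=cv2.imread(f"pics/{fn}.png",0)
    b=cv2.adaptiveThreshold(cv2.resize(im,None,fx=3,fy=3,interpolation=cv2.INTER_CUBIC),255,cv2.ADAPTIVE_THRESH_MEAN_C,cv2.THRESH_BINARY_INV,201,15)
    out=[]
    for k in cv2.findContours(b,cv2.RETR_LIST,cv2.CHAIN_APPROX_NONE)[0]:
        if len(k)<80: continue
        w=pt("wrist",(k[:,0,:]+.5)/3-.5,z,T)[:,:2].astype(np.float32)
        (x,y),(p,q),_=cv2.fitEllipse(cv2.convexHull(w))
        if lo<p and q<hi and q/p<1.15 and np.hypot(x-near[0],y-near[1])<r: out.append((x,y,p,q))
    return np.array(out)
def look(fn,xy,z,lo,hi,r=.04,h=.20):
    a=np.arctan2(xy[1],xy[0]); go(xy,h,a); shot(fn); o=circles(fn,z,lo,hi,xy,r); print(fn,o); return o
E
python3 - <<'E'
from h import *
command_gripper(1.0)
look("k1",(.443,-.075),.024,.02,.062)
look("k2",(.433,-.176),.036,.02,.06)
look("k3",(.433,-.285),.024,.012,.045)
look("k4",(.551,-.313),.024,.012,.045)
print(get_time())
a=[cv2.imread(f"pics/k{i}.png")[90:290,160:400] for i in(1,2,3,4)]
cv2.imwrite("pics/k.png",cv2.resize(np.vstack([np.hstack(a[:2]),np.hstack(a[2:])]),(720,600)))
E
```

```text
k1 [[ 0.4432 -0.0746  0.038   0.0384]
 [ 0.444  -0.0672  0.0472  0.0511]]
k2 [[ 0.4331 -0.1761  0.0325  0.0329]]
k3 [[ 0.4312 -0.2854  0.0243  0.0251]
 [ 0.4344 -0.2809  0.0328  0.0334]]
k4 [[ 0.5508 -0.312   0.024   0.0248]
 [ 0.5523 -0.3078  0.0333  0.0359]]
46.2833
```

View pics/k.png

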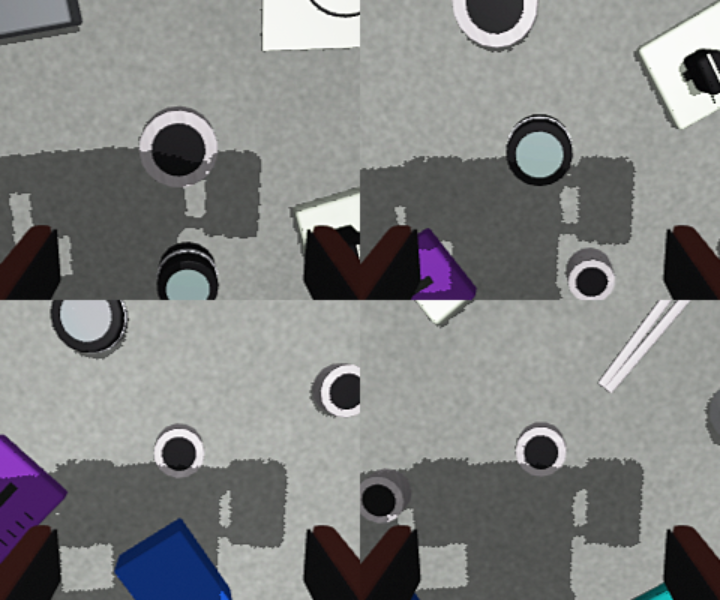

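```bash
cat >> h.py <<'E'
def pick_place(fn,xy,z,lo,hi,wid,dst,dz,regrip=True):
    command_gripper(1.0); o=look(fn,xy,z,lo,hi)
    if len(o)==0: print("not found"); return False
    c=o[0,:2]; a=np.arctan2(c[1],c[0]); op=min(1,(wid+.020)/.088)
    command_gripper(op)
    g=.005 if z<.03 else .010
    for b in ([a,a+np.pi/2] if regrip else [a+np.pi/2]):
        go(c,.06,b)
        if lin(c,g,until_force=8): print("contact!",tip()); lin(c,.1); return False
        command_gripper(0.0); w=get_grip_width()*.088; print("w",w)
        if abs(w-wid)>.004: print("bad grip"); command_gripper(op); lin(c,.1); return False
        if b!=a: break
        command_gripper(op); lin(c,.06)
    lin(c,.13); e=np.arctan2(dst[1],dst[0])+np.pi/2
    go(dst,.13,e); lin(dst,g+dz+.015); print("hit",lin(dst,g+dz-.003,v=.02,until_force=4),tip())
    command_gripper(op); lin(dst,.13); command_gripper(1.0); print("t",get_time()); return True
E
python3 - <<'E'
from h import *
pick_place("p1",(.4432,-.0746),.024,.033,.042,.056,(.5779,.0284),.004)
E
```

```text
p1 [[ 0.4432 -0.0746  0.038   0.0382]]
w 0.05565065244446406
w 0.05548505002196184
hit True [0.5778 0.0284 0.0095]
t 58.1833
```

Run:
```python
from h import *
look("c1",(.5779,.0284),.024,.033,.042)
if pick_place("p2",(.5508,-.312),.024,.020,.029,.036,(.6577,-.0022),.004):
    look("c2",(.6577,-.0022),.024,.020,.029)
if pick_place("p3",(.4312,-.2854),.024,.020,.029,.036,(.6747,.1269),.004):
    look("c3",(.6747,.1269),.024,.020,.029)
print(get_time())
```

```text
c1 []
p2 [[ 0.5507 -0.3119  0.0243  0.0249]]
w 0.0354974528167936
w 0.03524685035783781
hit True [ 0.6575 -0.0021  0.0097]
t 72.8083
c2 []
p3 [[ 0.4312 -0.2854  0.024   0.025 ]]
w 0.035362812017823785
w 0.03585163800932656
hit True [0.6745 0.1269 0.0095]
t 88.025
c3 []
89.475
```

Run:
```python
from h import *
print(pick_place("p4",(.4331,-.1761),.036,.030,.036,.046,(.652,.2375),.003,regrip=False))
go((.62,.10),.30,np.pi/2-.123); shot("v1"); print(get_time())
o=np.vstack([circles("v1",z,lo,hi,(.62,.1),.25) for z,lo,hi in((.024,.020,.042),(.039,.028,.036))]);print(o)
a=cv2.imread("pics/v1.png"); cv2.imwrite("pics/v1b.png",cv2.resize(a[20:300,110:480],None,fx=2.15,fy=2.15,interpolation=cv2.INTER_CUBIC))
```

```text
p4 [[ 0.4331 -0.1761  0.0326  0.0328]]
w 0.04577338937590995
hit True [0.6518 0.2374 0.0136]
t 100.275
True
101.2083
[[ 0.6774  0.127   0.0253  0.0266]
 [ 0.66   -0.0027  0.0257  0.0261]
 [ 0.6558  0.2419  0.034   0.0347]
 [ 0.6521  0.2374  0.0328  0.0335]]
```

View pics/v1b.png

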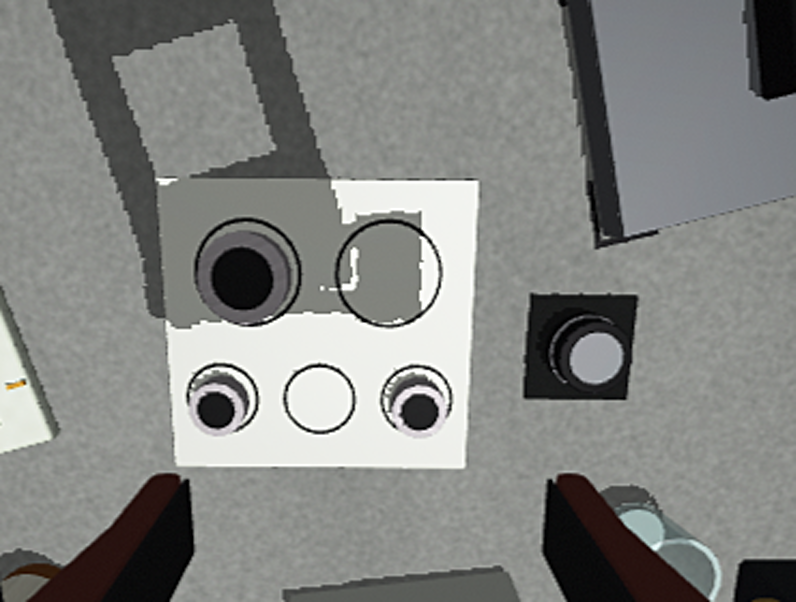

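Run:
```python
from h import *
T=np.load("pics/v1.npy"); print(circles("v1",.028,.020,.042,(.62,.06),.15))
print(pt("wrist",np.array([(242,278),(216,411),(418,408)])/2.15+[110,20],.028,T))
```

```text
[[ 0.6762  0.1269  0.0251  0.0263]
 [ 0.6589 -0.0016  0.0255  0.0259]
 [ 0.6599  0.0649  0.0417  0.0419]]
[[ 0.5793  0.0294  0.028 ]
 [ 0.6602 -0.0014  0.028 ]
 [ 0.674   0.127   0.028 ]]
```

All three chambers are within about 2 mm of their ring centres and the loupe is on its pad (0.652, 0.237). Now the dimmer goes to the mark.

Run:
```python
from h import *
yaw=.1415;u=np.array([np.cos(yaw),np.sin(yaw)]);p=np.array([.554,-.1663])
command_gripper(.6); go(p,.14,yaw); print(lin(p,.023,until_force=8)); command_gripper(0.0); print(get_grip_width()*88)
q=p+.0785*u
print(lin(q,.023,v=.04,until_force=20),tip()); command_gripper(.5); lin(q,.16); command_gripper(1.0)
go(q+[0,-.02],.15,yaw); shot("d1"); print(get_time())
a=cv2.imread("pics/d1.png"); cv2.imwrite("pics/d1b.png",cv2.resize(a[80:240,180:380],None,fx=3.75,fy=3.75,interpolation=cv2.INTER_CUBIC))
```

```text
False
15.490763603588416
False [ 0.632  -0.155   0.0232]
109.6667
```

Out of views, so the rest is checked by image code: brass centroid against the grip's black blob and white line, plus a final scan of everything else.

Run:
```python
from h import *
yaw=.1415;u=np.array([np.cos(yaw),np.sin(yaw)])
T=np.load("pics/d1.npy"); im=cv2.imread("pics/d1.png"); hsv=cv2.cvtColor(im,cv2.COLOR_BGR2HSV)
roi=np.zeros(im.shape[:2],bool); roi[80:225,200:360]=1
ys,xs=np.where((hsv[...,0]>12)&(hsv[...,0]<32)&(hsv[...,1]>130)&(hsv[...,2]>90)&roi); print("brass px",len(xs),xs.mean(),ys.mean(),xs.std(),ys.std())
m=pt("wrist",[(xs.mean(),ys.mean())],.0195,T)[0,:2]
# expected grip-top pixel box about q
M=np.linalg.inv(T); K=camera_info("wrist")["intrinsics"]
def proj(P): c=M[:3,:3]@P+M[:3,3]; c=c*[1,-1,-1]; v=K@c; return v[:2]/v[2]
g=np.array([.632,-.155]); v=np.array([-u[1],u[0]])
e=[proj(np.r_[g+s*v,.0525]) for s in(-.011,0,.011)]; print("grip line px exp",e)
x0,y0=e[1].astype(int); print(cv2.cvtColor(im,cv2.COLOR_BGR2GRAY)[y0-12:y0+13:6,x0-22:x0+23:1])
print("mark",m,"grip-mark exp",(g-m)@u)
go((.62,.10),.30,np.pi/2-.123); shot("v2")
print(circles("v2",.028,.020,.042,(.62,.06),.15),circles("v2",.039,.03,.036,(.652,.2375),.05))
a=cv2.imread("pics/v1.png",0)[:310].astype(int);b=cv2.imread("pics/v2.png",0)[:310].astype(int)
y,x=np.where(abs(a-b)>40);print("changed px",len(x),x.min() if len(x) else'',x.max() if len(x) else'',y.min() if len(x) else'',y.max() if len(x) else'')
print(get_time())
```

```text
brass px 41 283.9024390243902 149.78048780487805 0.9054005460131994 3.77741810856628
grip line px exp [array([283.4137, 199.1885]), array([283.4134, 185.9354]), array([283.4132, 172.3807])]
[[255 255 255 255 255 255 255 255 255 255 255 235 152 165 144  65  12  22
   30  31  32  31  20  58 255 230  78  25  37  40  42  40  31   5 126 177
  255 255 255 255 255 255 255 255 255]
 [ 30  31  30  32  29  30  29  28  29  30  21  16  15  15  14  13  19  25
   31  31  31  33  23  38 255 235  88  25  36  39  39  36  27  19  17  26
   29  28  28  28  29  27  28  28  29]
 [245 245 245 246 246 246 247 246 247 250 253 255 210 142 125  55   9  21
   29  30  30  30  20  55 255 232  87  19  32  35  38  32  21   0 106 254
  254 248 247 248 248 248 247 248 248]
 [139 137 135 125 242 253 249 248 250 251 255 214 136 150 130  57   9  22
   27  29  28  30  18  36 255 226  74  17  28  31  33  28  20   0 107 255
  255 218 135 143 144 144 144 143 144]
 [143 144 145 149 150 149 145 144 145 145 144 145 146 149 161  88   5  21
   27  29  28  27   7  31 255 230  82  13  27  28  29  28  21   4  82 141
  154 149 145 143 143 144 143 143 144]]
mark [ 0.6291 -0.1295] grip-mark exp -0.0006697261825377124
[[ 0.6761  0.1271  0.0253  0.0258]
 [ 0.6587 -0.0018  0.0254  0.0263]] [[0.6521 0.2374 0.0329 0.0334]]
changed px 5393 0 559 0 309
110.9083
```

Run:
```python
from h import *
T=np.load("pics/v2.npy");M=np.linalg.inv(T);K=camera_info("wrist")["intrinsics"]
def proj(P): c=(M[:3,:3]@P+M[:3,3])*[1,-1,-1]; v=K@c; return v[:2]/v[2]
im=cv2.imread("pics/v2.png",0)
for n,c,w in(("L",(.5779,.0284),22),("S1",(.6577,-.0022),14),("S3",(.6747,.1269),14)):
    x,y=proj(np.r_[c,.028]).astype(int); s=im[y-w:y+w+1,x-w:x+w+1]<45
    N,l,st,ce=cv2.connectedComponentsWithStats(s.astype(np.uint8)); k=1+st[1:,4].argmax()
    print(n,pt("wrist",[ce[k]+[x-w,y-w]],.028,T)[0,:2],"ring",c,st[k])
a=cv2.imread("pics/v1.png",0).astype(np.float32);b=im.astype(np.float32)
print("cover shift px",cv2.phaseCorrelate(a[:130,385:],b[:130,385:]),"all",cv2.phaseCorrelate(a[:310],b[:310]))
go((.45,-.15),.30,0.0); print("grip open",get_grip_width(),get_time())
o=read_camera("scene")[:,:,::-1]; i=cv2.imread("pics/scene0.png")
for n,(x,y,w,h) in {"bottle":(348,240,34,50),"jar":(414,150,30,40)}.items(): print(n,cv2.matchTemplate(o[y-15:y+h+15,x-15:x+w+15],i[y:y+h,x:x+w],cv2.TM_CCOEFF_NORMED).max(), cv2.minMaxLoc(cv2.matchTemplate(o[y-15:y+h+15,x-15:x+w+15],i[y:y+h,x:x+w],cv2.TM_CCOEFF_NORMED))[3])
```

```text
L [0.5791 0.0289] ring (0.5779, 0.0284) [  9   9  29  29 660]
S1 [ 0.6592 -0.0017] ring (0.6577, -0.0022) [  7   7  17  17 217]
S3 [0.6763 0.1274] ring (0.6747, 0.1269) [  7   8  17  16 208]
cover shift px ((0.33264834497018114, -0.3064999988093575), 0.964596887910317) all ((0.5093092888653814, -0.37233766189936546), 0.8547708837522401)
grip open 0.9974380199144649 112.0667
bottle 0.9972229 (15, 15)
jar 0.99064386 (15, 15)
```

Run:
```python
from station import *
job_done(); print(get_time())
```

```text
the job is handed in; nothing more can be done
the job is handed in; nothing more can be done
```

I did the steps in the required order and handed the job in at about 112 s; the hand-in gives no verdict. The dimmer went down, the cover was parked in its outline, and the three chambers present (one large, two small) were set in rings. After that the loupe went on its pad and the dimmer up to the mark.

**Last checks:**

| Item | Measured | Limit |
|---|---|---|
| Chambers from ring centres | 1.3–1.7 mm | 6 mm |
| Cover from outline centre | about 2 mm | 15 mm |
| Cover angle to outline | below 0.01 rad | 0.2 rad |
| Loupe from pad centre | below 1 mm | 12 mm |
| Dimmer line from brass mark | below 1 mm | 5 mm |
| Bottle and jar | unmoved in the scene camera | not knocked over |

**What went wrong or disagreed:**
- **First dimmer grasp:** it closed above the grip. Touching the bench showed the fingertips end 35 mm short of the nominal TCP, so I corrected every height for that and the later grasps held.
- **Ring checks after placing:** the automatic close-up checks found no circles on the white panel. I confirmed the chambers from a later overhead picture instead.
- **Dimmer and final positions:** I checked these by image code only, because the picture limit was reached.
- **Knocked objects:** I saw no sign that any chamber or the loupe had been knocked aside.

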